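# Bring the stock tags up to date

## Robot

A 7-joint arm with a two-finger parallel gripper is mounted at the origin on a cart in front of the work surface, level with it; the furniture and walls round the work are solid. World frame = base frame: x ahead of the robot, y to its left, z up, the work surface at z = 0. Lengths are in m, angles in rad, forces in N, time in s.
With the tool pointing down it reaches from about 0.425 to 0.925 m from the base axis. Payload 6.8 kg.
Tool frame: the origin (TCP) lies on the front face of the gripper's body, between the roots of the fingers; the fingertips stand 73 mm ahead of it and the grasp point (between the pads) lies 54 mm ahead of it (env.nose_length is the distance from the TCP to the fingertips, in m); z points along the fingers, y is the direction in which the jaws open and shut (so a half turn about z gives the same grasp; the last joint's range is limited). The gripper opens to 85 mm and grips with 20 to 120 N. Pads are 22 mm wide; open, the fingers measure 114 mm over their backs; the gripper's body (76 mm by 85 mm) begins 54 mm behind the grasp point. The pads swing forward as they close: fully open they stand 13 mm farther back than shut.
Start: joints at [1.077, 0.477, 0.022, 1.555, -0.011, 1.109, -0.083], TCP at [0.254, -0.625, 0.304] pointing down, gripper open.
Joint ranges: [-2.96, 2.96], [-0.34, 2.1], [-1.41, 1.46], [0.24, 2.44], [-1.37, 4.51], [0.17, 1.92], [-2.96, 2.96]. Speed limits (rad/s): [2.39, 2.39, 3.14, 3.14, 3.14, 3.14, 3.14].

## Interface

Orientations are given as a unit quaternion [w, x, y, z].
In Python, from cell import env, kin, camera, calibration, job gives the robot as it stands. The module is installed in compiled form; this text tells all that it offers. Calls block until the motion is done:
- env.reach(position, orientation): joint-space move of the TCP to a pose.
- env.movel(position, velocity=0.15, rot=None, stop_force=None): straight line of the TCP; rot=None keeps the orientation; velocity is the mean speed in m/s. With stop_force (N) it stops when the force on the tool has changed by that much, and returns True; else False.
- env.goto_joints(angles): joint-space move.
- env.grip(opening, f_grip=None): finger opening in m; f_grip is the grip in N (None keeps the last); returns when the fingers have stopped.
- env.dwell(seconds).
- kin.inverse_kinematics(position, orientation): joint angles nearest the present ones, or None.
- env.get_state(): the state.
- camera(name): name is "side" or "top"; returns (picture, depth): 384x512x3 uint8, blue, green, red; 384x512 float32, m along the optical axis (not along the pixel's ray), 0 where there is no reading.
- calibration(name): a dict with "fx", "fy", "cx", "cy" (pixels), "k1" (the pictures are not rectified: a ray, as slopes to the right and down, at radius r is drawn at 1 + k1 r^2 times it, then the intrinsics apply), "rvec" (rotation vector, rad) and "tvec" (3), from world to camera coordinates, as OpenCV has them. Camera axes: x right, y down, z forward; pixel columns grow to the right and rows downward; lengths in m; the calibration is good to about 2 mm. A picture is of the moment at which its call begins. calibration takes no time and is no camera call.
A pose or a line that the arm cannot do raises env.PlanningError and nothing moves.
- job.job_done(): hands the job in, once; it reports no verdict.
The state is a dict: "time": time; "qpos": joint angles; "joint_velocities": joint speeds; "joint_torque": joint torques, N m; "tcp_pos": TCP position; "orientation": TCP orientation; "force": force on the tool from outside, world axes, zero at the start; "torque": the same for the moment, N m; "opening": finger opening in m.
Only numpy, scipy, OpenCV 4.12 (cv2) and the standard library are available. Lean on these libraries where they do the work, as an engineer would, in place of code of your own. Each camera call takes 0.05 s, during which the arm holds its last target. There are 200 camera calls.

## Task

Make the hinged tags on the stock board agree with the bins in front of them: the tag behind each bin that holds a weighing bottle must lean toward its bin, ring face up, and the tag behind each empty bin must lean back away from it, bar face up. Flip only by gently pushing the tags over with the fingers; do not grip a tag, and leave the bottles and everything else on the bench where they stand.

Things in the scene. Friction and masses are not known exactly. Their poses are not given: they have to be found in the camera images.
- board: Stock board, fixed: white plate 198 (x) x 336 (y) x 8 mm on the worktop; origin at the centre of its underside. Its x axis points from the row of bins (near the robot) to the row of tags (far). Four bins and four tags, pitch 78 mm along y, each tag straight behind its bin. Two bins hold a weighing bottle, two are empty; which ones varies. A strip 22 mm high above the worktop closes each end.
- mount_a: Hinge mount and tag A, fixed; axes as the board's, origin 8 mm above the worktop; hinge axis along y 32 mm above the origin. Tag: white plate of slick plastic (friction 0.3), 50 mm wide (y), 3 mm thick, 45 mm from axis to free edge. At either rest it rises at 42 degrees: free edge 33 mm from the axis in x, 70 mm above the worktop, open below; upright 85 mm. Mount ears at y +-30 mm, 43 mm above the worktop. Place in the row varies.
- bay_a (a point): Centre of the bin place that belongs to tag A: 110 mm from the hinge axis along the board's -x, on the board's top (8 mm above the worktop). The bin there is a fixed open grey box, 60 (x) x 70 (y) mm, 26 mm high, 3 mm walls and floor.
- tag_a (a joint): Angle of tag A, rad: 0 = leaning away from its bin, raised bar on the upper face (empty); 1.675 = leaning toward its bin, raised ring on the upper face (full); 0.84 = upright. It turns almost freely (20 g): pushed 10 degrees or more past upright it falls to the other rest by itself. Three tags start near 0 and one near 1.675.
- mount_b: Hinge mount and tag B, fixed; axes as the board's, origin 8 mm above the worktop; hinge axis along y 32 mm above the origin. Tag: white plate of slick plastic (friction 0.3), 50 mm wide (y), 3 mm thick, 45 mm from axis to free edge. At either rest it rises at 42 degrees: free edge 33 mm from the axis in x, 70 mm above the worktop, open below; upright 85 mm. Mount ears at y +-30 mm, 43 mm above the worktop. Place in the row varies.
- bay_b (a point): Centre of the bin place that belongs to tag B: 110 mm from the hinge axis along the board's -x, on the board's top (8 mm above the worktop). The bin there is a fixed open grey box, 60 (x) x 70 (y) mm, 26 mm high, 3 mm walls and floor.
- tag_b (a joint): Angle of tag B, rad: 0 = leaning away from its bin, raised bar on the upper face (empty); 1.675 = leaning toward its bin, raised ring on the upper face (full); 0.84 = upright. It turns almost freely (20 g): pushed 10 degrees or more past upright it falls to the other rest by itself. Three tags start near 0 and one near 1.675.
- mount_c: Hinge mount and tag C, fixed; axes as the board's, origin 8 mm above the worktop; hinge axis along y 32 mm above the origin. Tag: white plate of slick plastic (friction 0.3), 50 mm wide (y), 3 mm thick, 45 mm from axis to free edge. At either rest it rises at 42 degrees: free edge 33 mm from the axis in x, 70 mm above the worktop, open below; upright 85 mm. Mount ears at y +-30 mm, 43 mm above the worktop. Place in the row varies.
- bay_c (a point): Centre of the bin place that belongs to tag C: 110 mm from the hinge axis along the board's -x, on the board's top (8 mm above the worktop). The bin there is a fixed open grey box, 60 (x) x 70 (y) mm, 26 mm high, 3 mm walls and floor.
- tag_c (a joint): Angle of tag C, rad: 0 = leaning away from its bin, raised bar on the upper face (empty); 1.675 = leaning toward its bin, raised ring on the upper face (full); 0.84 = upright. It turns almost freely (20 g): pushed 10 degrees or more past upright it falls to the other rest by itself. Three tags start near 0 and one near 1.675.
- mount_d: Hinge mount and tag D, fixed; axes as the board's, origin 8 mm above the worktop; hinge axis along y 32 mm above the origin. Tag: white plate of slick plastic (friction 0.3), 50 mm wide (y), 3 mm thick, 45 mm from axis to free edge. At either rest it rises at 42 degrees: free edge 33 mm from the axis in x, 70 mm above the worktop, open below; upright 85 mm. Mount ears at y +-30 mm, 43 mm above the worktop. Place in the row varies.
- bay_d (a point): Centre of the bin place that belongs to tag D: 110 mm from the hinge axis along the board's -x, on the board's top (8 mm above the worktop). The bin there is a fixed open grey box, 60 (x) x 70 (y) mm, 26 mm high, 3 mm walls and floor.
- tag_d (a joint): Angle of tag D, rad: 0 = leaning away from its bin, raised bar on the upper face (empty); 1.675 = leaning toward its bin, raised ring on the upper face (full); 0.84 = upright. It turns almost freely (20 g): pushed 10 degrees or more past upright it falls to the other rest by itself. Three tags start near 0 and one near 1.675.
- bottle_wide: Weighing bottle standing loose in a bin: squat glass jar with white contents and a knobbed glass lid, 46 mm diameter, 46 mm high; origin at the centre of its underside, at most 4 mm from the bin's centre in x and y, 11 mm above the worktop.
- bottle_mid: Weighing bottle standing loose in another bin, 40 mm diameter, 50 mm high, otherwise as bottle_wide.
- spare_bottle: Weighing bottle 34 mm diameter, 58 mm high, standing on the worktop beside the board's left end, in no bin; it counts for nothing. Bystander; origin at the centre of its underside.
- tape_roll: Roll of yellow tape 62 mm diameter, 19 mm high, lying left of the board. Bystander; origin at the centre of its underside.
- timer: White bench timer 66 x 62 x 17 mm, right of the board. Bystander; origin at the centre of its underside.
- amber_bottle: Amber bottle with a red cap, 48 mm diameter, 83 mm high, right of the board. Bystander; origin at the centre of its underside.
- petri: Petri dishes, 64 mm diameter, 16 mm high, farther left on the worktop. Bystander; origin at the centre of its underside.
- beaker: Glass beaker 72 mm diameter, 70 mm high, far left on the worktop. Bystander; origin at the centre of its underside.

How it is judged:
At the end, for the whole second after the job is handed in: Each tag whose bin holds a bottle (bottle axis within 30 mm of the bay centre) rests at 1.55 rad or more; each tag whose bin is empty rests at 0.12 rad or less; both bottles stand upright (within 0.1 rad), at rest, within 15 mm of where they began (((horizontal distance between any of bottle_wide, bottle_mid and bay_a below 0.03 m and value of joint tag_a above 1.55 rad) or (not (horizontal distance between any of bottle_wide, bottle_mid and bay_a below 0.03 m) and value of joint tag_a below 0.12 rad)) and ((horizontal distance between any of bottle_wide, bottle_mid and bay_b below 0.03 m and value of joint tag_b above 1.55 rad) or (not (horizontal distance between any of bottle_wide, bottle_mid and bay_b below 0.03 m) and value of joint tag_b below 0.12 rad)) and ((horizontal distance between any of bottle_wide, bottle_mid and bay_c below 0.03 m and value of joint tag_c above 1.55 rad) or (not (horizontal distance between any of bottle_wide, bottle_mid and bay_c below 0.03 m) and value of joint tag_c below 0.12 rad)) and ((horizontal distance between any of bottle_wide, bottle_mid and bay_d below 0.03 m and value of joint tag_d above 1.55 rad) or (not (horizontal distance between any of bottle_wide, bottle_mid and bay_d below 0.03 m) and value of joint tag_d below 0.12 rad)) and distance of each of bottle_wide, bottle_mid from where it was at the start of the episode below 0.015 m and angle between each of bottle_wide, bottle_mid's own z axis and vertical below 0.1 rad and linear speed of each of bottle_wide, bottle_mid below 0.02 m/s); the robot touches nothing.
It fails at once if a bottle in a bin is lifted, tipped or shoved about (over 15 mm or 0.3 rad) (distance of any of bottle_wide, bottle_mid from where it was at the start of the episode above 0.015 m or angle between any of bottle_wide, bottle_mid's own z axis and vertical above 0.3 rad).
It fails at once if a bystander is lifted or knocked out of place (over 20 mm) (distance of any of spare_bottle, tape_roll, timer, amber_bottle, petri, beaker from where it was at the start of the episode above 0.02 m).
It fails at once if a tag is gripped or forced (over 25 N from the fingers) (contact force between the fingers and mount_a above 25 N or contact force between the fingers and mount_b above 25 N or contact force between the fingers and mount_c above 25 N or contact force between the fingers and mount_d above 25 N).
It also fails if it takes over 51 s, if anything falls off the work surface, if the arm or the gripper's body presses on something with over 40 N, if the wrist force passes 120 N, or if a joint passes its speed limit or range.

## Working session

There is one attempt and no reset: what is moved stays moved. The work goes in short steps, each a Python script; the robot and the scene stay as the last script left them, time stands still between calls to the robot, and variables do not carry over. Pictures are saved under pics/ and viewed, about 8 in all and at most 12, crops included, and the job is handed in when it is done.

```bash
mkdir -p pics
cat > h.py <<'E'
import numpy as np, cv2
from cell import env, kin, camera, calibration, job
def pts(name,depth):
    c=calibration(name); K=np.array([[c['fx'],0,c['cx']],[0,c['fy'],c['cy']],[0,0,1.]])
    h,w=depth.shape; u,v=np.meshgrid(np.arange(w),np.arange(h))
    n=cv2.undistortPoints(np.stack([u,v],-1).reshape(-1,1,2).astype(float),K,np.array([c['k1'],0,0,0.])).reshape(h,w,2)
    P=np.concatenate([n,np.ones((h,w,1))],-1)*depth[...,None]
    R=cv2.Rodrigues(np.array(c['rvec'],float))[0]
    return (P-np.array(c['tvec'],float).ravel())@R
E
python3 - <<'E'
from h import *
for n in('top','side'):
    p,d=camera(n); cv2.imwrite(f'pics/{n}0.png',p); np.savez(f'{n}0.npz',p=p,d=d)
    c=calibration(n); R=cv2.Rodrigues(np.array(c['rvec'],float))[0]; print(n,c,-R.T@np.array(c['tvec']).ravel(),(d>0).mean())
print(env.get_state())
E
```

```text
top {'fx': 377.71003074635814, 'fy': 377.71003074635814, 'cx': 254.14668198122928, 'cy': 194.11566557581534, 'k1': -0.08818851051852224, 'rvec': array([ 2.16385994, -2.12889068,  0.15973443]), 'tvec': array([0.04848367, 0.49234672, 1.3215679 ])} [0.29351052 0.05789771 1.3790566 ] 0.99603271484375
side {'fx': 478.9584941994656, 'fy': 478.9584941994656, 'cx': 261.966157884393, 'cy': 187.70386393995878, 'k1': -0.039403970465800485, 'rvec': array([ 1.93344647, -0.19539669,  0.11983997]), 'tvec': array([-0.48008242,  0.10079629,  1.19025617])} [ 0.2683697  -1.14653421  0.52037081] 0.9959004720052084
{'time': 0.1, 'qpos': array([ 1.07691537,  0.47773322,  0.02232552,  1.5562963 , -0.01150697,
        1.10929104, -0.08312169]), 'joint_velocities': array([ 7.33484776e-04, -1.83894725e-03,  1.03785456e-03, -1.23028170e-03,
       -2.69224514e-03,  1.17705999e-03,  7.73876951e-07]), 'joint_torque': array([ 4.52722481e-03, -5.97766864e+01,  1.61367193e+00, -2.81952953e+01,
        1.28666684e-02,  5.00984519e-03, -3.40894996e-05]), 'tcp_pos': array([ 0.25385604, -0.62502698,  0.30303568]), 'orientation': array([-7.73873437e-04,  9.81452870e-01,  1.91701912e-01, -2.03077328e-04]), 'force': array([ 0.00353775, -0.10377329, -0.25475961]), 'torque': array([ 0.02348968,  0.00501497, -0.00635612]), 'opening': 0.08527094135598857}
```

View pics/top0.png

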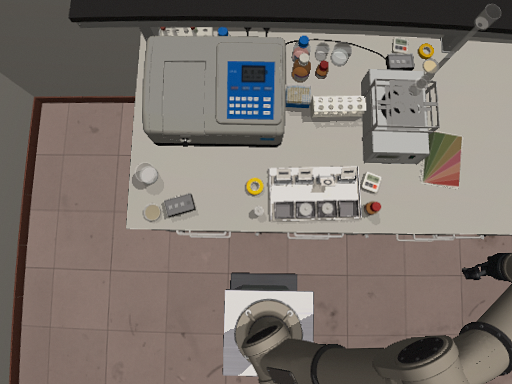

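View pics/side0.png

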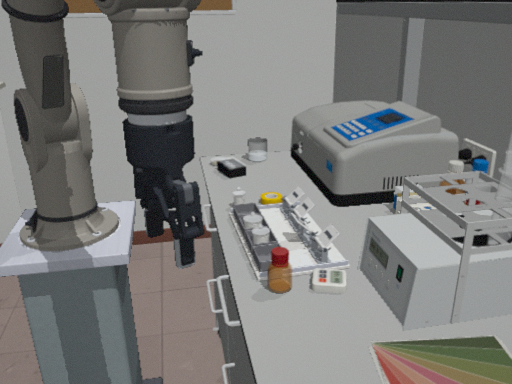

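The top view shows the board at about (268–360, 167–220), with bottles apparently in the second and third bins at (306,209) and (327,209). Tag 3, at (327,181), leans toward its bin. Next I'll measure the board and enlarge the view.

Run:
```python
from h import *
z=np.load('top0.npz'); p,d=z['p'],z['d']; P=pts('top',d)
r=(slice(155,232),slice(240,390))
cv2.imwrite('pics/crop.png',cv2.resize(p[r],None,fx=5,fy=5,interpolation=cv2.INTER_CUBIC))
Z=P[...,2]
print('table z',np.median(Z[200:215,190:240]))
# board plate: brightness & height 4..12mm
m=np.zeros(Z.shape,np.uint8); m[160:226,262:368]=1
b=((m>0)&(p.min(2)>150)&(Z>0.003)).astype(np.uint8)
n,l,s,c=cv2.connectedComponentsWithStats(b); i=1+np.argmax(s[1:,4]); print(s[i])
# all board points with z>4mm -> minAreaRect in xy
q=P[(m>0)&(Z>0.005)]
print(len(q),q.min(0),q.max(0))
np.set_printoptions(linewidth=250)
print((Z[164:224:2,262:370:3]*1000).astype(int))
rect=cv2.minAreaRect(P[l==i][:,:2].astype(np.float32)); print(rect)
for u,v in((269,169),(359,167),(360,219),(269,221)): print(u,v,P[v,u])
```

```text
table z 0.0012331096192692214
[ 264  160   97   60 2483]
5033 [ 0.29351052 -0.36183293  0.00500022] [0.6314085  0.05789771 1.3790566 ]
[[ 1  0  0 ...  0  3  3]
 [-3  3  4 ...  0  0  2]
 [ 1  0  0 ...  1 -2  1]
 ...
 [ 1  0  2 ...  1 -4  4]
 [ 0 -2  0 ...  1  5  1]
 [-1 -2  5 ...  0 -1 -4]]
((0.46308231353759766, -0.1405894160270691), (0.33063802123069763, 0.4040859341621399), 1.2166743278503418)
269 169 [0.59079461 0.00288452 0.00733996]
359 167 [ 0.60607497 -0.33582968  0.00148203]
360 219 [ 0.41035118 -0.33441921  0.0024449 ]
269 221 [0.39826113 0.00065829 0.00169442]
```

View pics/crop.png

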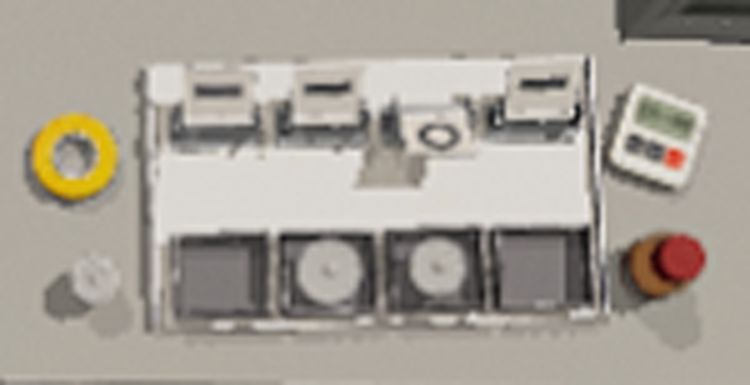

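The bins holding bottles are 2 and 3 from the left (crop (330,270) and (437,265)). Tag 3 already shows its ring, and tags 1, 2 and 4 show bars. So only tag 2, at crop (328,95), needs flipping. I'll measure its edge and check the bin contents by height.

Run:
```python
from h import *
np.set_printoptions(precision=4,suppress=True,linewidth=200)
z=np.load('top0.npz'); p,d=z['p'],z['d']; P=pts('top',d); Z=P[...,2]
for k,(u,v) in enumerate(((284,209),(306,209),(327,208),(348,208))):
    q=P[v-6:v+7,u-6:u+7].reshape(-1,3); print('bin',k+1,P[v,u],'p10,50,90,max z',np.percentile(q[:,2],[10,50,90,100]),'n>35mm',(q[:,2]>.035).sum())
for k,(u,v) in enumerate(((284,173),(306,173),(327,180),(348,172))):
    q=P[v-10:v+11,u-10:u+11].reshape(-1,3); h=q[(q[:,2]>.048)&(q[:,2]<.09)]
    A=np.c_[h[:,:2],np.ones(len(h))]; c,*_=np.linalg.lstsq(A,h[:,2],rcond=None)
    print('tag',k+1,len(h),'min',h.min(0),'max',h.max(0),'med',np.median(h,0),'slope deg',np.degrees(np.arctan(np.hypot(*c[:2]))),'dir',c[:2])
a=Z[60:160,280:345]; 
obst=P[(P[...,0]>.6)&(P[...,0]<.8)&(P[...,1]>-.3)&(P[...,1]<.1)&(Z>.1)]
print('tall near',obst[:,0].min(),obst.max(0))
for x in (.62,.65,.7,.75): 
  o=obst[obst[:,0]<x]; print(x,len(o),o[:,1:].min(0) if len(o) else '',o.max(0) if len(o) else '')
# side view of the tags
z=np.load('side0.npz'); Q=pts('side',z['d']); m=(Q[...,0]>.5)&(Q[...,0]<.62)&(Q[...,1]>-.33)&(Q[...,1]<0)&(Q[...,2]>.048)&(Q[...,2]<.09)
n,l,s,c=cv2.connectedComponentsWithStats(m.astype(np.uint8))
for i in range(1,n):
    if s[i,4]>15: h=Q[l==i]; print('side',c[i],s[i,4],h.min(0),h.max(0),np.median(h,0))
```

```text
bin 1 [ 0.4416 -0.0528  0.016 ] p10,50,90,max z [0.0086 0.012  0.0159 1.3791] n>35mm 1
bin 2 [ 0.4385 -0.1272  0.0562] p10,50,90,max z [0.0127 0.0439 0.0494 0.0638] n>35mm 134
bin 3 [ 0.4428 -0.2013  0.0591] p10,50,90,max z [0.01   0.0455 0.0524 0.0636] n>35mm 101
bin 4 [ 0.4492 -0.2878  0.0128] p10,50,90,max z [0.0088 0.0121 0.0151 1.3791] n>35mm 1
tag 1 120 min [ 0.545  -0.0711  0.0482] max [ 0.5818 -0.0228  0.0773] med [ 0.5659 -0.0468  0.0607] slope deg 37.9632693117408 dir [0.7801 0.0159]
tag 2 129 min [ 0.5537 -0.1503  0.0484] max [ 0.5835 -0.1008  0.0747] med [ 0.5702 -0.1244  0.0618] slope deg 37.689426503616204 dir [0.7716 0.0385]
tag 3 100 min [ 0.5186 -0.2266  0.0482] max [ 0.5528 -0.1754  0.0741] med [ 0.535  -0.2002  0.0615] slope deg 39.350221118697796 dir [-0.8198 -0.0169]
tag 4 128 min [ 0.5535 -0.3101  0.0482] max [ 0.5906 -0.2531  0.0783] med [ 0.5765 -0.2791  0.0615] slope deg 38.276904111881336 dir [0.7865 0.0637]
tall near 0.6740373119639068 [0.7999 0.0988 0.207 ]
0.62 0  
0.65 0  
0.7 493 [-0.0433  0.1   ] [0.6999 0.0987 0.1657]
0.75 1213 [-0.045  0.1  ] [0.75   0.0987 0.1946]
side [295.4627 194.0149] 134 [ 0.5535 -0.0698  0.0482] [ 0.583  -0.016   0.0716] [ 0.5685 -0.0456  0.0604]
side [305.2026 205.8497] 153 [ 0.5575 -0.1473  0.0481] [ 0.5848 -0.0944  0.0721] [ 0.5716 -0.1246  0.06  ]
side [299.0833 221.125 ] 72 [ 0.521  -0.2282  0.0484] [ 0.5498 -0.1777  0.0721] [ 0.5328 -0.2123  0.0634]
side [328.6167 233.9075] 227 [ 0.5646 -0.3049  0.0483] [ 0.5929 -0.2522  0.0719] [ 0.5788 -0.2802  0.0602]
```

Point checks: tag 2's edge is at x ≈ 0.583–0.585, z ≈ 0.072 (expected 0.070), its centre is at y ≈ -0.124, and it is 50 mm wide. The hinge is therefore at x ≈ 0.551. Bins 2 and 3 read about 45 mm high, bins 1 and 4 about 12 mm (floor). Now the flip.

```bash
cat > go.py <<'E'
from h import *
a=np.radians(2.5); c,s=np.cos(a/2),np.sin(a/2)
q=np.array([0,c,s,0])   # tool down, jaws across the board's x axis
L=env.nose_length; print('nose',L)
H=np.array([.551,-.1245]); ux=np.array([np.cos(a),np.sin(a)])
P=lambda dx,tip:np.r_[H+dx*ux,tip+L]
env.grip(0.0)
env.reach(P(.063,.20),q); print(env.get_state()['tcp_pos'],P(.063,.20))
print('down',env.movel(P(.063,.056),.12,stop_force=8))
print('push',env.movel(P(.003,.056),.05,stop_force=8), env.get_state()['tcp_pos'],env.get_state()['force'])
env.dwell(.5)
print('up',env.movel(P(.003,.22),.12))
env.reach(np.array([.42,-.42,.32]),q)
print(env.get_state()['time'])
for n in('top','side'):
    p,d=camera(n); np.savez(f'{n}1.npz',p=p,d=d); cv2.imwrite(f'pics/{n}1.png',p)
p=np.load('top1.npz')['p']; cv2.imwrite('pics/crop1.png',cv2.resize(p[155:232,240:390],None,fx=5,fy=5,interpolation=cv2.INTER_CUBIC))
E
python3 go.py
```

```text
nose 0.0726
[ 0.6137345 -0.1231949  0.27261  ] [ 0.61394004 -0.12175198  0.2726    ]
down False
push False [ 0.55433055 -0.12428777  0.12861748] [ 0.60148019 -0.04301511 -0.25506685]
up False
9.0333
```

View pics/crop1.png

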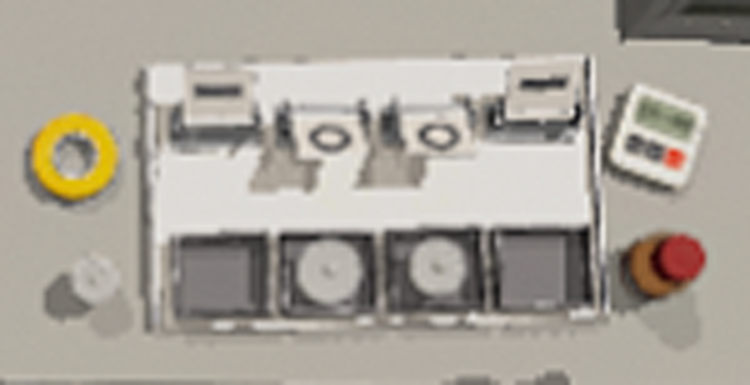

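Tag 2 now shows its ring at crop (328,137), matching tag 3. Tags 1 and 4 still show bars, and the bottles look unmoved. I'll check this with numbers, then hand in.

Run:
```python
from h import *
z=np.load('top1.npz'); z0=np.load('top0.npz'); P=pts('top',z['d'])
for k,(u,v) in enumerate(((284,173),(306,180),(327,180),(348,172))):
    q=P[v-10:v+11,u-10:u+11].reshape(-1,3); h=q[(q[:,2]>.048)&(q[:,2]<.09)]
    c,*_=np.linalg.lstsq(np.c_[h[:,:2],np.ones(len(h))],h[:,2],rcond=None)
    print('tag',k+1,len(h),np.median(h,0).round(4),h.max(0).round(4),'slope deg',np.degrees(np.arctan(c[0])).round(1))
df=cv2.absdiff(z['p'],z0['p']).max(2)
print('bins diff max',df[198:222,268:362].max(),'bystanders L',df[160:222,130:268].max(),'R',df[165:220,362:385].max())
job.job_done()
```

```text
tag 1 128 [ 0.5655 -0.0456  0.06  ] [ 0.5822 -0.0173  0.0737] slope deg 36.8
tag 2 98 [ 0.5307 -0.1263  0.0624] [ 0.5511 -0.0999  0.0767] slope deg -39.3
tag 3 98 [ 0.5352 -0.2004  0.0606] [ 0.5529 -0.1682  0.0749] slope deg -38.6
tag 4 129 [ 0.577  -0.2779  0.0606] [ 0.5912 -0.2481  0.0781] slope deg 39.0
bins diff max 6 bystanders L 12 R 8
the job is handed in; nothing more can be done
```

I flipped one tag, the second from the left, and handed the job in; no verdict is reported. The bottles stand in bins 2 and 3 from the left, and tag 3 already leaned toward its bin. I pushed tag 2 over from behind with the closed fingers; the 8 N stop never tripped, and the clock read about 9 s afterwards.

**Tags:** tags 2 and 3 lean toward their bins, ring face up, with fitted slopes of -39.3° and -38.6°. Tags 1 and 4 lean back, bar face up, at 36.8° and 39.0°. These slopes are 3–5° short of the nominal 42°. The untouched tags read equally low before the push, so I put this down to depth noise and did not check it further.

**Everything else:** the before and after top pictures show no change at the bottles or at the nearby bystanders (largest pixel difference 12 of 255). The arm was retracted clear of everything before I handed in.

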